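# Load a test cassette into the reader and close its light shutter

### The arm

A 7-joint arm with a two-finger parallel gripper is mounted at the origin on the work surface. World frame = base frame: x ahead of the robot, y to its left, z up, the work surface at z = 0. Lengths are in m, angles in rad, forces in N, time in s.
With the tool pointing down it reaches from about 0.4 to 0.85 m from the base axis. Payload 4.5 kg.
Tool frame: the origin (TCP) lies on the centre line of the jaws, within the pads' length; the fingertips stand 8 mm ahead of it and the grasp point (between the pads) lies 11 mm behind it; z points along the fingers, x is the direction in which the jaws open and shut, and the axes are right-handed (so a half turn about z gives the same grasp; the last joint's range is limited). The gripper opens to 88 mm and grips with 3 to 60 N. Pads are 18 mm wide; open, the fingers measure 123 mm over their backs; the gripper's body (75 mm by 187 mm) begins 45 mm behind the grasp point.
Start: joints at [1.282, 0.689, -0.195, 1.565, 0.157, 0.902, -0.215], TCP at [0.198, -0.593, 0.247] pointing down, gripper open.
Joint ranges: [-3.01, 3.01], [-0.46, 2.08], [-1.47, 1.51], [0.13, 2.56], [-1, 4.14], [0.04, 2.09], [-2.66, 2.66]. Speed limits (rad/s): [2.57, 2.57, 3.14, 3.14, 3.14, 3.14, 3.14].

### API

Orientations are given as a unit quaternion [x, y, z, w].
In Python, from plant import r gives the robot as it stands.
- The arm moves only by the shell command python3 -m pendant 'ROWS' [FORCE]. ROWS is JSON, a list of rows, each a list of 3 entries, a list of its own where there are three numbers: the turn, a rotation vector about the tool's x, y, z in rad, then the shift along the tool's x, y, z in m, then the opening, from 0 (shut) to 1 (fully open). In form: [[[wx, wy, wz], [tx, ty, tz], claw], ...]. A call has 1 to 10 rows; each row is the pose to reach, as a shift and turn from the pose commanded when the call began, along the tool's axes at that moment; what a row does not reach only later rows make up. A row lasts 1/10 s, in which the tool goes at most 50 mm and 8.59 degrees, less where a joint would pass 70% of its speed; a pose out of reach is approached as far as the arm can. A call with a gripper value outside its range is refused whole. The fingers move at their own pace and stop on an object; FORCE is the grip in N (left out, the last holds). Time passes only in rows, so rows that repeat a pose let the fingers close. It gives the time, the measured TCP pose, the force and the opening at its end, in the units of the state.
- r.get_state(): the state, without advancing time (a new reading comes with each control period).
- r.snapshot(name): name is "side" or "top" or "wrist"; returns a dict with "image" (384x512x3 uint8, red, green, blue), "mtx" (3x3 intrinsics, pixels), "R" (3x3) and "t" (3): a world point X has camera coordinates R X + t; the wrist camera has in their place "T_tool_cam" (4x4, takes a point from camera to tool coordinates, whose origin is the TCP and whose axes are the tool frame's). Camera axes: x right, y down, z forward; pixel columns grow to the right and rows downward; lengths in m; the calibration is good to about 2 mm. The wrist camera is an equidistant fisheye: a pixel r from the principal point sees the ray r / f radians off the axis. A picture is of the moment at which its call begins: read the wrist's pose just before it. There is no depth.
- r.finish_job(): hands the job in, once; it reports no verdict.
The state is a dict: "clock": time; "q": joint angles; "qd": joint speeds; "joint_torque": joint torques, N m; "tool_pos": TCP position; "eef_rot": TCP orientation; "contact_force": force on the tool from outside, world axes, zero at the start; "moment": the same for the moment, N m; "opening": opening from 0.0 (shut) to 1.0 (fully open).
Only numpy, scipy, OpenCV 4.12 (cv2) and the standard library are available. Lean on these libraries where they do the work, as an engineer would, in place of code of your own. Each camera call takes 0.05 s, during which the arm holds its last target. There are 200 camera calls.

### The job

Load the blue-topped test cassette into the reader: take it from the orange rack, feed it down through the slot in the reader's top, feeling for the slot rather than forcing it, and press it gently all the way home onto its stop. Then slide the light shutter fully closed over it. Leave the other cassettes and everything else on the bench where they are; a hard knock or push cracks the cassette's window or strains the reader.

Things in the scene. Friction and masses are not known exactly. Their poses are not given: they have to be found in the camera images.
- reader: Bench-top cassette reader, fixed; grey box 220 (x) x 170 (y) x 122 mm high. Origin at the centre of its underside, x away from its screen, z up. On top, a grey slot insert (60 mm in x, 104 mm in y, its top at z = 125 mm). Shutter rails (tops at z = 138 mm) run along x at y = +-57 mm. The cassette cracks at over 30 N against any part of the reader; the gripper must not push it harder than 40 N.
- slot_nominal (a point): Nominal slot centre on the insert's top (reader x = -55, y = 0, z = 125 mm), axes as the reader's. Slot: 10 mm in x, 68 mm in y, sharp edges, no lead-in, guide walls 45 mm deep. The insert is clamped in long holes, set differently on every unit: the true slot lies anywhere from 4 mm before to 4 mm behind this point along x (exact in y), stays put in use and is not measured.
- carriage (a joint): Loading carriage in the slot, on which the cassette's foot stands. 0 = up, 55 mm below the insert's top (a cassette then stands 30 mm out); grows downwards to 0.0275 m at its hard stop = home, the cassette's top edge 2.5 mm above the insert. Starts 0 to 5 mm down, resists with about 6 N friction plus 20 N s/m, stays where it is left.
- shutter (a joint): Sliding light shutter on the reader's top. 0 = open (behind the slot), grows as it slides to the reader's -x (screen) side; 0.080 m = fully closed over the slot, at its end stop. Starts 0 to 12 mm along; friction about 2 N. Plate 60 (x) x 104 (y) x 4 mm, underside 6 mm above the insert, so it closes only over a pressed-in cassette.
- shutter_grip (a point): Middle of the top edge of the shutter's upright blue grip bar (10 mm in reader x, 50 mm in y, standing 24 mm above the plate); moves with the shutter; axes as the reader's. At shutter 0 it lies at reader x = 43, y = 0, z = 159 mm; the shutter's leading edge lies 48 mm before it (-x).
- cassette_blue: The cassette to load: rigid, flat, light grey plate, 64 mm wide (x) x 8 mm thick (y) x 85 mm tall (z), 35 to 65 g, with a blue top band 20 mm tall. Origin at the centre of its foot. Stands upright in the rack. Either face may look either way.
- cassette_red: Another cassette, same shape, red top band. Leave in the rack.
- cassette_yellow: Another cassette, same shape, yellow top band. Leave in the rack.
- cassette_rack: Orange rack, fixed, 92 (x) x 190 (y) x 30 mm high, origin at the centre of its underside. Three places at y = -55, 0, +55 mm, floor at z = 6 mm, walls to z = 30 mm; each pocket is 72 mm in x and 12 mm in y, so cassettes stand a little loose. The cassettes come in any order.
- beaker: Glass beaker, 68 mm across, 85 mm tall, origin under its centre. Leave alone.
- cylinder: Glass measuring cylinder, foot 60 mm across, 205 mm tall, origin under its centre. Leave alone.
- wash_bottle: White plastic bottle with red cap, 64 mm across, 160 mm tall, origin under its centre. Leave alone.
- dishes: Clear petri dish stack, 90 mm across, 30 mm tall, origin under its centre. Leave alone.
- slide_box: Blue slide box 100 x 80 x 32 mm, origin under its centre. Leave alone.

How it is judged:
By the outcome, as a careful person would: the job done as asked, in the order asked, and still so for the second after the job is handed in, with the robot touching nothing.
It also fails if it takes over 67 s, if anything falls off the work surface, if the arm or the gripper's body presses on something with over 40 N, if the wrist force passes 120 N, or if a joint passes its speed limit or range.

## Working session

There is one attempt and no reset: what is moved stays moved. The work goes in short steps, Python scripts to look and compute and a shell command to move; the robot and the scene stay as the last step left them, time stands still between calls to the robot, and variables do not carry over. Pictures are saved under pics/ and viewed, about 8 in all and at most 12, crops included, and the job is handed in when it is done.

```bash
ls; mkdir -p pics
python3 - <<'E'
from plant import r
import cv2,pickle,numpy as np
s=r.get_state();print({k:np.round(v,4) for k,v in s.items()})
for n in("side","top"):
    d=r.snapshot(n);pickle.dump(d,open(f"pics/{n}.pkl","wb"))
    cv2.imwrite(f"pics/{n}.png",d["image"][:,:,::-1]); print(n,d["mtx"],-d["R"].T@d["t"],d["R"])
E
```

```text
pics
{'clock': np.float64(0.0), 'q': array([ 1.2818,  0.69  , -0.1945,  1.5663,  0.1573,  0.9025, -0.2151]), 'qd': array([ 0.0017, -0.0013,  0.0005, -0.0019, -0.0013,  0.001 ,  0.0019]), 'joint_torque': array([ 7.00000e-04, -5.27564e+01, -1.26660e+00, -1.53432e+01,
       -5.25000e-02,  6.60000e-03,  2.00000e-04]), 'tool_pos': array([ 0.198 , -0.5922,  0.2459]), 'eef_rot': array([ 8.116e-01, -5.842e-01, -8.000e-04, -5.000e-04]), 'contact_force': array([-0.6087,  0.0576, -0.854 ]), 'moment': array([ 0.0078, -0.0219, -0.0325]), 'opening': np.float64(1.0028)}
side [[469.19903261   0.         262.30636507]
 [  0.         469.19903261 189.60163398]
 [  0.           0.           1.        ]] [-0.32982219  1.08236587  1.03213331] [[-0.77463738 -0.6323356  -0.00941329]
 [-0.345171    0.43522735 -0.83152518]
 [ 0.5298999  -0.6408813  -0.55540729]]
top [[463.83431332   0.         257.50030256]
 [  0.         463.83431332 185.4733397 ]
 [  0.           0.           1.        ]] [ 0.40137574 -0.00999901  1.52723639] [[-0.01741595 -0.99984268 -0.00336204]
 [-0.99686265  0.01762351 -0.07716385]
 [ 0.07721096  0.00200761 -0.99701276]]
```

View pics/top.png

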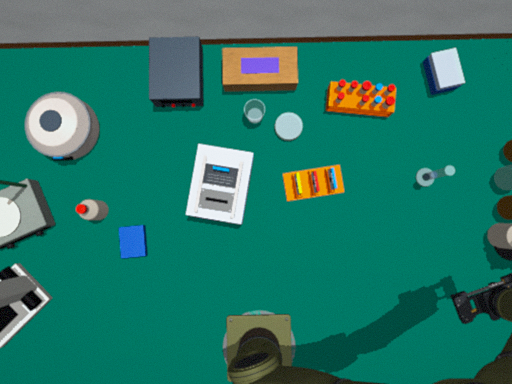

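View pics/side.png

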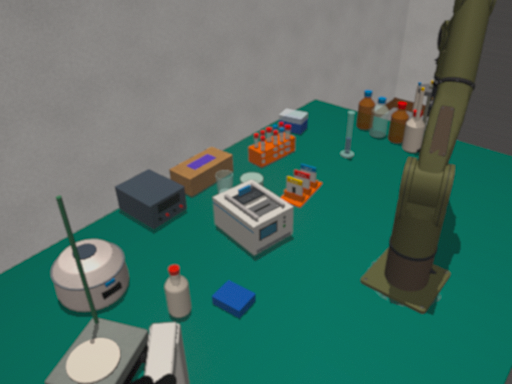

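Top view: reader around (220,185), with the screen facing the robot, slot dark at (216,200) and shutter bar at (220,169). The rack is at (313,183) with yellow, red and blue from left to right, blue at (332,180). The side view agrees.

```bash
cat > h.py <<'E'
import numpy as np, cv2
from scipy.spatial.transform import Rotation as Ro
def cast(d,px,z):
    px=np.atleast_2d(px).astype(float); c=np.c_[px,np.ones(len(px))]@np.linalg.inv(d["mtx"]).T
    o=-d["R"].T@d["t"]; v=c@d["R"]; return o+v*((z-o[2])/v[:,2])[:,None]
def castw(d,px,z,s):
    "wrist fisheye; s = state read just before"
    px=np.atleast_2d(px).astype(float); K=d["mtx"]; u=(px-K[:2,2])/[K[0,0],K[1,1]]
    th=np.linalg.norm(u,axis=1,keepdims=True); c=np.c_[u/np.maximum(th,1e-9)*np.sin(th),np.cos(th)]
    T=d["T_tool_cam"]; Rt=Ro.from_quat(s["eef_rot"]).as_matrix()
    o=Rt@T[:3,3]+s["tool_pos"]; v=c@(Rt@T[:3,:3]).T
    return o+v*((z-o[2])/v[:,2])[:,None]
def blobs(m,amin=20):
    cs,_=cv2.findContours(m.astype(np.uint8),cv2.RETR_EXTERNAL,cv2.CHAIN_APPROX_NONE)
    return [c[:,0,:] for c in cs if cv2.contourArea(c)>=amin]
def rect(P):
    (c,s,a)=cv2.minAreaRect((P[:,:2]*1000).astype(np.float32)); b=cv2.boxPoints((c,s,a))
    return np.round(c,1),np.round(s,1),round(a,2)
def hsv(d): return cv2.cvtColor(d["image"],cv2.COLOR_RGB2HSV)
E
python3 - <<'E'
import pickle; from h import *
d=pickle.load(open("pics/top.pkl","rb")); H=hsv(d); h,s,v=H[...,0],H[...,1],H[...,2]
X,Y=np.meshgrid(range(512),range(384)); box=lambda a,b,c,e:(X>a)&(X<b)&(Y>c)&(Y<e)
R1=box(275,352,155,210)
m=R1&~((h>60)&(h<95)&(s>80)&(v<150)); 
for c in blobs(m,200): print("rack",rect(cast(d,c,.03)))
for n,mm in(("blue",(h>98)&(h<125)),("yel",(h>22)&(h<35)),("red",((h<5)|(h>172)))):
    for c in blobs(R1&mm&(s>120),5): print(n,len(c),c.mean(0),rect(cast(d,c,.091)))
m=box(180,260,138,232)&(s<40)&(v>150)
for c in blobs(m,300): print("reader",rect(cast(d,c,.122)))
for c in blobs(box(190,250,155,190)&(h>98)&(h<125)&(s>100),3): print("bar",c.mean(0),rect(cast(d,c,.159)))
for c in blobs(box(190,250,190,212)&(v<60),3): print("slot",c.mean(0),rect(cast(d,c,.125)))
E
```

```text
rack (array([ 524.1, -187. ]), array([ 95.7, 192.1]), 7.87)
blue 53 [332.98113208 178.18867925] (array([ 532.8, -242.1]), array([60.4, 10.1]), 8.28)
yel 49 [298.55102041 181.7755102 ] (array([ 521.5, -135. ]), array([70.5, 12.3]), 7.31)
red 41 [315.7804878  180.75609756] (array([ 523.5, -188.2]), array([62.9,  8.6]), 9.05)
reader (array([518.4, 108.8]), array([169.7, 220.7]), 79.64)
bar [219.92857143 168.38571429] (array([559.3, 101.8]), array([52.4, 13.6]), 78.63)
slot [216.        199.9047619] (array([468.4, 119.1]), array([61.8,  5.5]), 79.54)
```

Run:
```python
import cv2
i=cv2.imread("pics/top.png")[130:240,180:355]; cv2.imwrite("pics/topcrop.png",cv2.resize(i,None,fx=4.5,fy=4.5,interpolation=cv2.INTER_CUBIC))
```

```text
(no output)
```

View pics/topcrop.png

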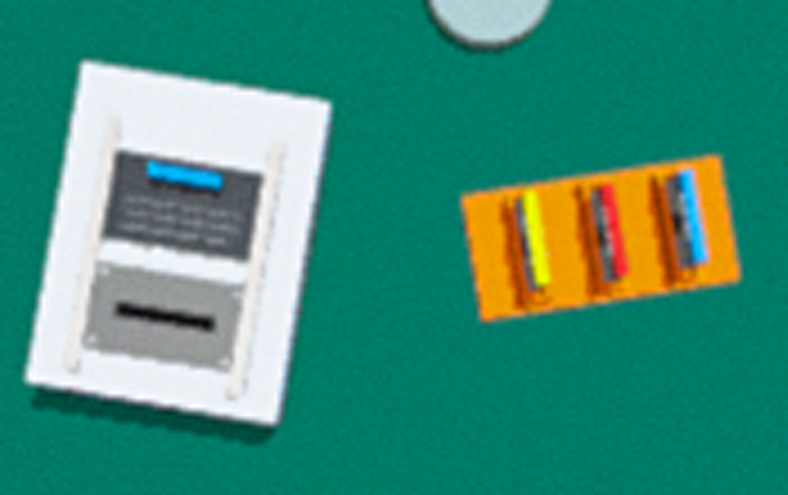

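Found the rack (yaw 7.9°), the reader (yaw −10.4°) and blue at about (0.532, −0.242); all match the given sizes. The shutter is about 1.5 mm along. Going above the blue cassette.

```bash
cat >> h.py <<'E'
def go(s,p,yaw_deg):
    "tool-frame shift/turn from pose s to world point p with tool x at yaw_deg, tool down"
    R=Ro.from_quat(s["eef_rot"]).as_matrix(); y=np.radians(yaw_deg); x=np.array([np.cos(y),np.sin(y),0]); z=np.array([0,0,-1.])
    G=np.c_[x,np.cross(z,x),z]
    print("shift",np.round(R.T@(np.array(p)-s["tool_pos"]),4),"turn",np.round(Ro.from_matrix(R.T@G).as_rotvec(),4))
def show(s): print(round(float(s["clock"]),2),np.round(s["tool_pos"],4),"F",np.round(s["contact_force"],2),"M",np.round(s["moment"],2),"op",round(float(s["opening"]),3),"q",np.round(s["q"],2))
E
python3 -c "
from h import *; from plant import r
s=r.get_state(); show(s); go(s,[.532,-.242,.20],-82.1)"
```

```text
0.1 [ 0.1981 -0.5922  0.246 ] F [-0.3  -0.38  0.61] M [ 0.   -0.01  0.05] op 1.001 q [ 1.28  0.69 -0.19  1.57  0.16  0.9  -0.22]
shift [-0.2261 -0.4278  0.0463] turn [0.0003 0.0016 0.185 ]
```

```bash
python3 -m pendant '[[[0,0,0.1],[-0.023,-0.043,0.005],0.36],[[0,0,0.185],[-0.226,-0.428,0.046],0.36],[[0,0,0.185],[-0.226,-0.428,0.046],0.36],[[0,0,0.185],[-0.226,-0.428,0.046],0.36],[[0,0,0.185],[-0.226,-0.428,0.046],0.36],[[0,0,0.185],[-0.226,-0.428,0.046],0.36],[[0,0,0.185],[-0.226,-0.428,0.046],0.36],[[0,0,0.185],[-0.226,-0.428,0.046],0.36],[[0,0,0.185],[-0.226,-0.428,0.046],0.36],[[0,0,0.185],[-0.226,-0.428,0.046],0.36]]' 15
python3 - <<'E'
from plant import r; from h import *; import pickle
s=r.get_state(); show(s); go(s,[.532,-.242,.20],-82.1)
E
```

```text
clock: 1.1
tool_pos: [0.5346, -0.2389, 0.2001]
eef_rot: [0.755, -0.655, -0.0, -0.001]
contact_force: [0.7, -0.9, -0.2]
opening: 0.364
1.1 [ 0.5346 -0.2389  0.2001] F [ 0.69 -0.86 -0.17] M [ 0.03 -0.07 -0.03] op 0.364 q [ 0.38  0.69 -0.07  1.74  0.06  0.71 -1.15]
shift [0.0027 0.003  0.0001] turn [-0.0005  0.0016  0.0034]
```

```bash
python3 -m pendant '[[[0,0,0],[0,0,0],0.36],[[0,0,0],[0,0,0],0.36]]' | head -2
python3 - <<'E'
from plant import r; from h import *; import pickle
s=r.get_state(); d=r.snapshot("wrist"); pickle.dump((s,d),open("pics/w1.pkl","wb")); cv2.imwrite("pics/w1.png",d["image"][:,:,::-1])
show(s); print(d["mtx"],d["T_tool_cam"])
H=hsv(d); h,sa,v=H[...,0],H[...,1],H[...,2]
for n,mm in(("blue",(h>98)&(h<125)),("yel",(h>22)&(h<35)),("red",((h<5)|(h>172)))):
    for c in blobs(mm&(sa>120),150): print(n,len(c),c.mean(0),rect(castw(d,c,.091,s)))
E
```

```text
clock: 1.3
tool_pos: [0.5326, -0.2417, 0.2002]
1.3 [ 0.5326 -0.2417  0.2002] F [-0.95 -0.44 -0.08] M [-0.01  0.07 -0.  ] op 0.361 q [ 0.39  0.69 -0.07  1.74  0.07  0.71 -1.15]
[[297.31863964   0.         255.28812485]
 [  0.         297.31863964 194.39169809]
 [  0.           0.           1.        ]] [[ 9.99999202e-01 -1.17181045e-03 -4.71107714e-04 -6.76667174e-05]
 [ 1.26027586e-03  9.50179563e-01  3.11700512e-01 -8.23685174e-02]
 [ 8.23830060e-05 -3.11700857e-01  9.50180282e-01 -1.38555448e-01]
 [ 0.00000000e+00  0.00000000e+00  0.00000000e+00  1.00000000e+00]]
blue 108 [257.65740741 202.56481481] (array([ 525.6, -244.4]), array([44.3,  8.1]), 8.38)
blue 347 [ 12.25936599 174.75216138] (array([506.5,  36.3]), array([  4.6, 217.6]), 79.3)
yel 147 [137.99319728 189.72789116] (array([ 521.6, -133.5]), array([64.2,  9.2]), 5.99)
red 165 [196.83030303 191.48484848] (array([ 528.3, -190.2]), array([67.3, 11.8]), 8.39)
```

View pics/w1.png

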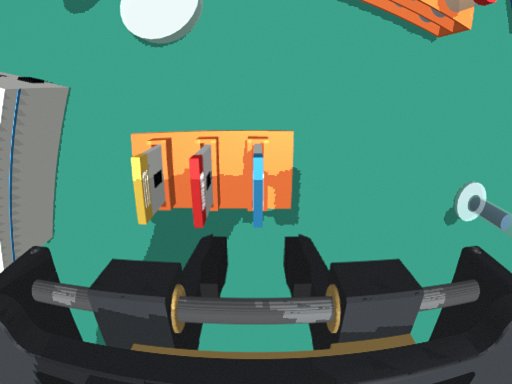

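Wrist view: blue's top edge is at column 258, near end around row 226, with the fingers either side at the bottom. I'll check the two ends of its top edge for centring along its width.

Run:
```python
import pickle; from h import *
s,d=pickle.load(open("pics/w1.pkl","rb"))
im=d["image"]
for y in list(range(140,192,3))+list(range(216,232,2)): print(y,im[y,252:266:2].tolist() if y%2 else im[y,258].tolist())
for p in((258,145),(258,155),(258,176),(258,226)): print(p,castw(d,p,.091,s)*1000, castw(d,p,.071,s)*1000)
```

```text
140 [255, 199, 102]
143 [[252, 173, 88], [246, 180, 125], [241, 176, 137], [241, 177, 137], [228, 151, 116], [241, 135, 70], [255, 206, 103]]
146 [157, 159, 156]
149 [[227, 115, 61], [163, 158, 156], [157, 158, 155], [158, 159, 156], [156, 159, 155], [208, 120, 78], [255, 194, 99]]
152 [157, 158, 156]
155 [[204, 102, 60], [48, 92, 126], [30, 89, 124], [32, 91, 125], [30, 90, 126], [108, 95, 113], [255, 192, 96]]
158 [90, 218, 255]
161 [[206, 124, 103], [95, 223, 255], [94, 222, 253], [94, 222, 252], [92, 221, 252], [118, 212, 253], [255, 188, 99]]
164 [91, 220, 252]
167 [[206, 124, 104], [92, 220, 255], [91, 221, 252], [90, 219, 252], [91, 221, 252], [115, 210, 253], [255, 188, 99]]
170 [91, 220, 252]
173 [[201, 138, 142], [90, 220, 254], [89, 219, 252], [90, 219, 252], [90, 220, 252], [118, 216, 252], [233, 123, 85]]
176 [88, 217, 251]
179 [[202, 131, 124], [84, 208, 254], [85, 210, 253], [85, 210, 253], [83, 209, 253], [122, 202, 249], [234, 119, 71]]
182 [52, 134, 184]
185 [[204, 131, 121], [58, 138, 188], [51, 134, 185], [51, 133, 185], [50, 134, 186], [109, 147, 181], [235, 121, 73]]
188 [53, 135, 185]
191 [[203, 130, 120], [59, 139, 188], [51, 134, 184], [50, 133, 183], [48, 132, 183], [109, 146, 182], [235, 121, 72]]
216 [52, 134, 184]
218 [51, 133, 183]
220 [51, 133, 182]
222 [48, 130, 181]
224 [50, 132, 182]
226 [50, 133, 180]
228 [59, 160, 140]
230 [61, 163, 140]
(258, 145) [[ 577.02999545 -237.52436206   91.        ]] [[ 574.02124498 -238.12037437   71.        ]]
(258, 155) [[ 568.54219833 -238.72771784   91.        ]] [[ 564.84800946 -239.42090804   71.        ]]
(258, 176) [[ 550.34115379 -241.31394573   91.        ]] [[ 545.17712598 -242.2159887    71.        ]]
(258, 226) [[ 503.7893924  -247.96199974   91.        ]] [[ 494.86604235 -249.40091127   71.        ]]
```

Blue's top edge measures 64 mm, as it should, with its centre at (0.535, −0.2435). Descend and grip, with the tips 22 mm below the top edge.

```bash
python3 -m pendant '[[[0,0,0],[0.002,-0.002,0.02],0.36],[[0,0,0],[0.002,-0.002,0.055],0.36],[[0,0,0],[0.002,-0.002,0.085],0.36],[[0,0,0],[0.002,-0.002,0.107],0.36],[[0,0,0],[0.002,-0.002,0.118],0.36],[[0,0,0],[0.002,-0.002,0.123],0.36],[[0,0,0],[0.002,-0.002,0.123],0.36],[[0,0,0],[0.002,-0.002,0.123],0.36]]' 20
python3 -m pendant '[[[0,0,0],[0,0,0],0.2],[[0,0,0],[0,0,0],0.12],[[0,0,0],[0,0,0],0.05],[[0,0,0],[0,0,0],0],[[0,0,0],[0,0,0],0],[[0,0,0],[0,0,0],0]]' 20
python3 -c "
from h import *; from plant import r
s=r.get_state(); show(s)"
```

```text
clock: 2.15
tool_pos: [0.5353, -0.245, 0.0788]
eef_rot: [0.754, -0.657, 0.001, -0.0]
contact_force: [0.2, 0.5, -0.3]
opening: 0.362
clock: 2.75
tool_pos: [0.535, -0.2445, 0.0781]
eef_rot: [0.754, -0.657, 0.0, -0.0]
contact_force: [-0.0, -1.4, 4.7]
opening: 0.085
2.75 [ 0.535  -0.2445  0.0781] F [-0.02 -1.39  4.67] M [-0.07  0.09  0.04] op 0.085 q [ 0.38  0.88 -0.05  1.8   0.09  0.46 -1.16]
```

Gripped (opening 7.5 mm on the 8 mm plate). Lifting and carrying to above the reader.

```bash
python3 -m pendant '[[[0,0,0],[0,0,-0.008],0],[[0,0,0],[0,0,-0.025],0],[[0,0,0],[0,0,-0.055],0],[[0,0,0],[0,0,-0.09],0],[[0,0,0],[0,0,-0.125],0],[[0,0,0],[0,0,-0.155],0],[[0,0,0],[0,0,-0.175],0],[[0,0,0],[0,0,-0.182],0],[[0,0,0],[0,0,-0.182],0]]'
python3 -m pendant '[[[0,0,-0.03],[-0.01,0.0005,0],0],[[0,0,-0.12],[-0.035,0.001,0],0],[[0,0,-0.24],[-0.07,0.003,0],0],[[0,0,-0.37],[-0.11,0.005,0],0],[[0,0,-0.5],[-0.15,0.007,0],0],[[0,0,-0.63],[-0.19,0.009,0],0],[[0,0,-0.76],[-0.23,0.01,0],0],[[0,0,-0.89],[-0.27,0.012,0],0],[[0,0,-1.02],[-0.31,0.014,0],0],[[0,0,-1.13],[-0.34,0.016,0],0]]'
python3 -c "
from h import *; from plant import r
s=r.get_state(); show(s); go(s,[.468,.118,.260],-10.36)"
```

```text
clock: 3.65
tool_pos: [0.5349, -0.2444, 0.2604]
eef_rot: [0.754, -0.657, 0.001, -0.0]
contact_force: [-0.6, -0.2, -1.0]
opening: 0.089
clock: 4.65
tool_pos: [0.47, 0.0934, 0.2586]
eef_rot: [0.989, -0.146, -0.002, -0.0]
contact_force: [0.2, -0.1, 0.4]
opening: 0.086
4.65 [0.47   0.0934 0.2586] F [ 0.18 -0.07  0.39] M [-0.06 -0.08  0.01] op 0.086 q [-0.03  0.5  -0.39  1.97  0.28  0.72 -0.89]
shift [-0.009  -0.0229 -0.0014] turn [-1.000e-04  3.100e-03 -1.123e-01]
```

```bash
python3 -m pendant '[[[0,0,-0.06],[-0.007,-0.015,0],0],[[0,0,-0.12],[-0.0125,-0.025,0],0],[[0,0,-0.12],[-0.0125,-0.025,0],0],[[0,0,-0.12],[-0.0125,-0.025,0],0],[[0,0,-0.12],[-0.0125,-0.025,0],0]]' | head -1
python3 - <<'E'
from plant import r; from h import *; import pickle
s=r.get_state(); d=r.snapshot("wrist"); pickle.dump((s,d),open("pics/w2.pkl","wb")); cv2.imwrite("pics/w2.png",cv2.resize(d["image"][:,:,::-1],None,fx=1.5,fy=1.5))
show(s); go(s,[.468,.118,.260],-10.36)
E
```

```text
clock: 5.15
5.15 [0.468  0.116  0.2595] F [ 0.27 -0.55 -0.55] M [-0.   -0.11 -0.03] op 0.086 q [-0.06  0.51 -0.42  1.96  0.3   0.73 -0.85]
shift [-0.0004 -0.0019 -0.0005] turn [ 0.0013 -0.     -0.0057]
```

View pics/w2.png

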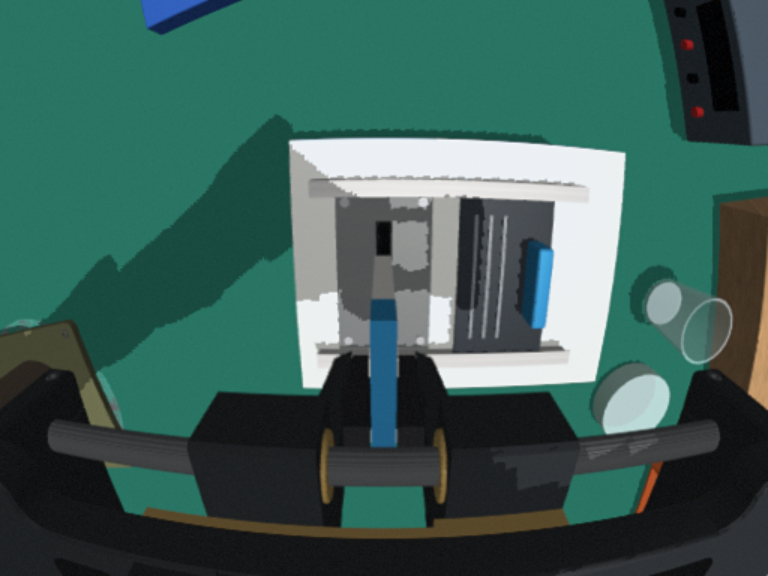

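Wrist view (×1.5): the slot's black end shows at (383, 222–255), the cassette's edge-on blue band is at columns 371–397, and the insert spans columns 335–432. Next I'll measure the slot.

Run:
```python
import pickle; from h import *
s,d=pickle.load(open("pics/w2.pkl","rb")); im=d["image"]; g=cv2.cvtColor(im,cv2.COLOR_RGB2GRAY)
for y in (146,148,150,156,162,167,170,174,180,190): print(y,g[y,242:270].tolist())
ex=np.array([np.cos(np.radians(-10.36)),np.sin(np.radians(-10.36))]); ey=np.array([-ex[1],ex[0]]); c=np.array([.5184,.1088])
def rd(p,z):
    P=castw(d,p,z,s); q=P[:,:2]-c; return np.round(np.c_[q@ex,q@ey]*1000,1)
def cross(y,x0,x1,up):
    r=g[y,x0:x1].astype(float); k=np.diff(r)*(1 if up else -1); i=k.argmax(); return x0+i+.5
for y in (152,156,160,164): 
    l,rr=cross(y,244,255,0),cross(y,255,268,1); print("slot",y,l,rr,rd([(l,y),(rr,y)],.125).tolist())
print("end",rd([(255.5,148)],.125))
H=hsv(d); m=(H[...,0]>98)&(H[...,0]<125)&(H[...,1]>100)
for b in blobs(m,100): print("blue",b.min(0),b.max(0))
bm=[b for b in blobs(m,100) if 330<b.mean(0)[0]<380 and 150<b.mean(0)[1]<230][0]
print("bar",rd(bm,.159).min(0),rd(bm,.159).max(0))
# reader far (image top) edge & left/right edge at z .122
print("corners",rd([(193.5,94),(416.5,102),(202,258),(397,253)],.122))
print("insert TL,TR",rd([(223.5,132.5),(288,132.5)],.125), "tcp",(s["tool_pos"][:2]-c)@np.c_[ex,ey]*1000)
```

```text
146 [85, 84, 85, 83, 85, 85, 84, 84, 85, 84, 85, 83, 82, 81, 82, 84, 84, 83, 83, 85, 89, 90, 84, 83, 82, 82, 83, 80]
148 [83, 82, 80, 83, 84, 84, 84, 81, 61, 34, 36, 18, 21, 19, 21, 21, 20, 21, 45, 98, 149, 149, 135, 93, 106, 130, 136, 134]
150 [82, 84, 84, 84, 81, 84, 84, 80, 61, 25, 19, 10, 12, 8, 14, 7, 15, 11, 37, 95, 148, 148, 149, 150, 149, 150, 149, 149]
156 [84, 83, 83, 85, 83, 84, 84, 80, 60, 27, 24, 7, 7, 12, 4, 9, 8, 16, 49, 106, 149, 150, 147, 147, 148, 148, 146, 147]
162 [83, 83, 85, 83, 83, 83, 82, 81, 67, 26, 18, 11, 14, 10, 8, 6, 9, 18, 47, 104, 147, 147, 146, 146, 148, 147, 147, 148]
167 [83, 84, 82, 82, 83, 83, 82, 83, 73, 26, 9, 10, 7, 5, 8, 5, 1, 5, 45, 103, 145, 147, 145, 146, 146, 145, 147, 145]
170 [82, 83, 82, 83, 79, 82, 83, 86, 88, 67, 67, 65, 67, 66, 64, 64, 67, 65, 73, 100, 145, 145, 145, 145, 144, 145, 146, 145]
174 [84, 82, 83, 82, 82, 82, 85, 93, 108, 107, 107, 108, 107, 107, 108, 105, 106, 105, 111, 128, 143, 144, 144, 145, 145, 146, 144, 146]
180 [83, 82, 82, 83, 82, 80, 89, 102, 107, 108, 107, 107, 107, 106, 105, 106, 107, 107, 106, 102, 85, 81, 81, 82, 82, 83, 83, 87]
190 [82, 80, 83, 82, 82, 84, 91, 108, 106, 108, 108, 107, 105, 107, 107, 107, 106, 107, 106, 106, 96, 84, 82, 82, 82, 83, 82, 81]
slot 152 250.5 260.5 [[-54.0, 31.4], [-44.7, 31.3]]
slot 156 250.5 260.5 [[-54.1, 27.6], [-44.7, 27.5]]
slot 160 250.5 260.5 [[-54.1, 23.8], [-44.8, 23.7]]
slot 164 250.5 260.5 [[-54.2, 20.0], [-44.8, 19.9]]
end [[-49.4  35.1]]
blue [246 200] [265 298]
blue [347 160] [368 219]
blue [94  0] [159  22]
bar [ 31.2 -23.1] [48.3 31.3]
corners [[-106.3   86.9]
 [ 113.4   85.9]
 [-108.   -83.1]
 [ 113.4  -83.5]]
insert TL,TR [[-78.7  50.1]
 [-19.3  49.7]] tcp [-50.86958965  -1.95497635]
```

Run:
```python
import pickle; from h import *
s,d=pickle.load(open("pics/w2.pkl","rb"))
ex=np.array([np.cos(np.radians(-10.36)),np.sin(np.radians(-10.36))]); ey=np.array([-ex[1],ex[0]]); c=s["tool_pos"][:2]
def rd(p,z):
    P=castw(d,p,z,s); q=P[:,:2]-c; return np.round(np.c_[q@ex,q@ey]*1000,1).tolist()
zt=s["tool_pos"][2]
print("foot edge rel tcp",rd([(250,170.5),(261,170.5),(249,180),(262,180)],zt-.072))
print("slot rel tcp",rd([(250.3,156),(260.9,156),(255.5,147.5)],.125))
print("top edge rel tcp",rd([(247,201),(265,201),(246.5,210),(265,210)],zt+.013), "top far", rd([(256,201)],zt+.013),rd([(256,297.5)],zt+.013))
```

```text
foot edge rel tcp [[-2.5, 30.7], [5.5, 30.7], [-3.4, 23.6], [6.2, 23.5]]
slot rel tcp [[-3.4, 29.6], [6.5, 29.5], [1.5, 37.6]]
top edge rel tcp [[-2.3, 37.3], [5.8, 37.2], [-2.6, 33.0], [5.8, 32.9]] top far [[1.7, 37.2]] [[1.4, -16.7]]
```

The slot measures 10.1 mm wide and the foot 8.0 mm, so both heights hold. In x the foot is right above the slot. In y it has to go about +4.4 mm. Shift, lower to 10 mm above the insert, and look again.

```bash
python3 -m pendant '[[[0,0,0],[0,-0.002,0.01],0],[[0,0,0],[0,-0.0044,0.025],0],[[0,0,0],[0,-0.0044,0.04],0],[[0,0,0],[0,-0.0044,0.049],0],[[0,0,0],[0,-0.0044,0.0525],0],[[0,0,0],[0,-0.0044,0.0525],0],[[0,0,0],[0,-0.0044,0.0525],0]]' | head -2
python3 - <<'E'
from plant import r; from h import *; import pickle
s=r.get_state(); d=r.snapshot("wrist"); pickle.dump((s,d),open("pics/w3.pkl","wb")); show(s)
e=r.snapshot("side"); pickle.dump(e,open("pics/side2.pkl","wb"))
a=cv2.resize(d["image"][110:230,200:330,::-1],None,fx=3,fy=3,interpolation=cv2.INTER_CUBIC)
b=cv2.resize(e["image"][150:270,190:320,::-1],None,fx=3,fy=3,interpolation=cv2.INTER_CUBIC)
cv2.imwrite("pics/w3.png",np.hstack([a,b]))
g=cv2.cvtColor(d["image"],cv2.COLOR_RGB2GRAY)
for y in range(130,182,2): print(y,g[y,244:268].tolist())
E
```

```text
clock: 5.9
tool_pos: [0.4688, 0.1223, 0.2075]
5.9 [0.4688 0.1223 0.2075] F [-0.42 -0.84 -1.7 ] M [-0.02 -0.06  0.02] op 0.085 q [-0.11  0.59 -0.37  2.02  0.37  0.6  -0.91]
130 [174, 174, 173, 163, 161, 163, 163, 191, 238, 240, 238, 230, 178, 170, 173, 173, 173, 169, 162, 163, 163, 161, 166, 208]
132 [120, 119, 100, 97, 98, 98, 99, 96, 96, 102, 120, 121, 124, 125, 124, 124, 115, 100, 99, 98, 99, 98, 96, 97]
134 [229, 231, 229, 229, 229, 229, 229, 229, 229, 229, 229, 229, 229, 229, 230, 230, 230, 229, 230, 230, 229, 230, 231, 231]
136 [228, 230, 229, 229, 229, 229, 230, 229, 230, 229, 230, 229, 229, 229, 229, 230, 229, 230, 229, 229, 229, 230, 229, 229]
138 [232, 232, 231, 231, 231, 232, 231, 232, 232, 233, 232, 233, 233, 233, 233, 233, 232, 233, 233, 233, 233, 232, 233, 232]
140 [205, 230, 231, 231, 230, 230, 230, 230, 231, 231, 230, 231, 231, 230, 231, 231, 231, 231, 231, 232, 231, 231, 232, 231]
142 [159, 228, 197, 203, 231, 232, 232, 230, 231, 232, 231, 231, 231, 231, 231, 231, 231, 232, 231, 231, 231, 230, 231, 231]
144 [144, 148, 141, 165, 233, 236, 234, 233, 234, 234, 234, 234, 
[... 1257 characters left out ...]
7, 2, 7, 11, 18, 35, 69, 85, 83, 83, 81]
170 [84, 82, 83, 83, 82, 83, 76, 69, 68, 66, 66, 65, 66, 65, 64, 64, 60, 24, 34, 69, 84, 83, 82, 81]
172 [81, 84, 81, 84, 85, 92, 108, 111, 107, 107, 108, 107, 107, 107, 108, 110, 100, 46, 35, 70, 85, 83, 81, 82]
174 [81, 82, 83, 81, 84, 92, 106, 108, 105, 107, 108, 106, 109, 105, 107, 107, 98, 60, 36, 69, 83, 81, 81, 82]
176 [82, 84, 82, 84, 88, 97, 108, 107, 105, 106, 107, 105, 107, 108, 105, 106, 98, 59, 36, 69, 84, 84, 83, 81]
178 [82, 83, 84, 80, 85, 97, 107, 107, 107, 109, 107, 107, 107, 108, 107, 107, 104, 78, 38, 68, 82, 83, 81, 83]
180 [82, 82, 81, 82, 88, 101, 108, 107, 108, 105, 107, 105, 105, 106, 106, 108, 107, 94, 41, 65, 83, 81, 83, 84]
```

View pics/w3.png

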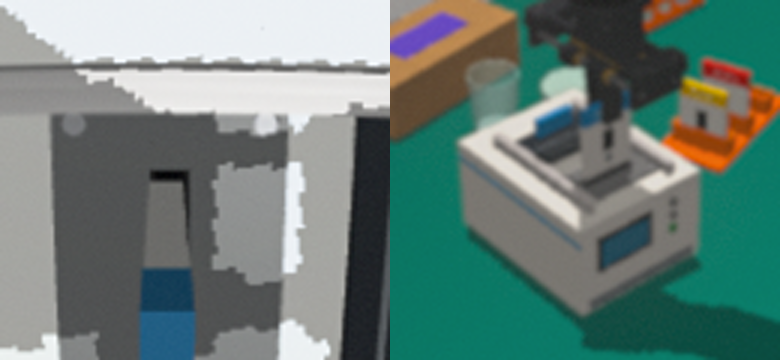

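Crop: the foot's far end is at row 170 and the slot's end at row 166. In x, slot spans columns 250–263 and the foot 249.5–261, so it sits slightly to −x.

```bash
cat > rel.py <<'E'
import pickle,sys; from h import *
def rel(f,foot,slot):
    s,d=pickle.load(open(f,"rb"))
    ex=np.array([np.cos(np.radians(-10.5)),np.sin(np.radians(-10.5))]); ey=np.array([-ex[1],ex[0]]); c=s["tool_pos"][:2]
    def rd(p,z):
        P=castw(d,p,z,s); q=P[:,:2]-c; return np.round(np.c_[q@ex,q@ey]*1000,1)
    zt=s["tool_pos"][2]
    a=rd(foot,zt-.072); b=rd(slot,.125); print("foot",a.tolist(),"slot",b.tolist())
    print("move x",b[:,0].mean()-a[:,0].mean(),"y",b[0,1]-34-(a[0,1]-32))
E
python3 -c "
from rel import rel
rel('pics/w3.pkl',[(249.4,170.2),(260.6,170.2)],[(249.6,165.7),(262.6,165.7)])"
```

```text
foot [[-3.1, 31.0], [5.1, 31.0]] slot [[-3.1, 32.1], [6.8, 32.1]]
move x 0.8500000000000001 y -0.8999999999999986
```

```bash
python3 -m pendant '[[[0,0,0],[0.0008,0.0009,0.003],0],[[0,0,0],[0.0008,0.0009,0.006],0],[[0,0,0],[0.0008,0.0009,0.0085],0],[[0,0,0],[0.0008,0.0009,0.0095],0],[[0,0,0],[0.0008,0.0009,0.0105],0],[[0,0,0],[0.0008,0.0009,0.011],0],[[0,0,0],[0.0008,0.0009,0.0115],0]]'
python3 -m pendant '[[[0,0,0],[0,0,0.0005],0],[[0,0,0],[0,0,0.001],0]]'
```

```text
clock: 6.7
tool_pos: [0.4692, 0.1212, 0.1957]
eef_rot: [0.996, -0.091, 0.0, 0.0]
contact_force: [0.8, 0.1, -0.2]
opening: 0.089
clock: 6.9
tool_pos: [0.4692, 0.1212, 0.1947]
eef_rot: [0.996, -0.091, 0.0, -0.0]
contact_force: [-0.1, -0.1, -1.1]
opening: 0.089
```

```bash
python3 -m pendant '[[[0,0,0],[0,0,0.0005],0],[[0,0,0],[0,0,0.001],0],[[0,0,0],[0,0,0.0015],0]]'|sed -n '2p;4p'
python3 -m pendant '[[[0,0,0],[0,0,0.0007],0],[[0,0,0],[0,0,0.0015],0],[[0,0,0],[0,0,0.002],0]]'|sed -n '2p;4p'
python3 -m pendant '[[[0,0,0],[0,0,0.0007],0],[[0,0,0],[0,0,0.0015],0],[[0,0,0],[0,0,0.002],0]]'|sed -n '2p;4p'
python3 - <<'E'
from plant import r; from h import *; import pickle
s=r.get_state(); d=r.snapshot("wrist"); pickle.dump((s,d),open("pics/w4.pkl","wb")); show(s)
e=r.snapshot("side")
a=cv2.resize(d["image"][130:230,200:330,::-1],None,fx=3,fy=3,interpolation=cv2.INTER_CUBIC)
b=cv2.resize(e["image"][170:270,190:320,::-1],None,fx=3,fy=3,interpolation=cv2.INTER_CUBIC)
cv2.imwrite("pics/w4.png",np.hstack([a,b]))
E
```

```text
tool_pos: [0.4691, 0.1211, 0.1932]
contact_force: [1.0, 0.2, -0.7]
tool_pos: [0.4691, 0.1211, 0.1911]
contact_force: [0.4, 0.6, -0.8]
tool_pos: [0.4691, 0.1211, 0.1891]
contact_force: [0.9, -0.3, -0.5]
7.8 [0.4691 0.1211 0.1891] F [ 0.88 -0.28 -0.54] M [-0.04 -0.07  0.03] op 0.087 q [-0.13  0.62 -0.35  2.04  0.39  0.55 -0.93]
```

View pics/w4.png

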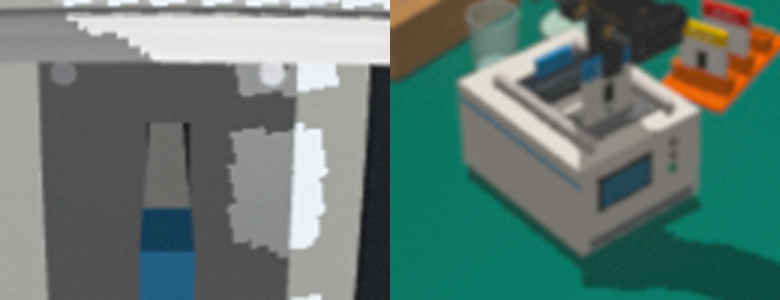

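It is 8 mm into the slot with no force, and the gap is on the +x side. Centre it a little and feed down.

```bash
python3 -m pendant '[[[0,0,0],[0.0004,0.0003,0.001],0],[[0,0,0],[0.0007,0.0005,0.002],0],[[0,0,0],[0.0007,0.0005,0.005],0],[[0,0,0],[0.0007,0.0005,0.008],0]]'|sed -n '2p;4p'
python3 -m pendant '[[[0,0,0],[0,0,0.003],0],[[0,0,0],[0,0,0.006],0],[[0,0,0],[0,0,0.009],0],[[0,0,0],[0,0,0.012],0]]'|sed -n '2p;4p'
python3 -m pendant '[[[0,0,0],[0,0,0.003],0],[[0,0,0],[0,0,0.006],0],[[0,0,0],[0,0,0.009],0],[[0,0,0],[0,0,0.012],0]]'|sed -n '2p;4p'
python3 -m pendant '[[[0,0,0],[0,0,0.002],0],[[0,0,0],[0,0,0.004],0],[[0,0,0],[0,0,0.005],0]]'|sed -n '2p;4p'
```

```text
tool_pos: [0.4698, 0.1205, 0.181]
contact_force: [-0.1, -0.1, -1.1]
tool_pos: [0.4697, 0.1205, 0.1689]
contact_force: [0.5, 0.0, -0.5]
tool_pos: [0.4697, 0.1205, 0.157]
contact_force: [-0.2, 0.3, -1.0]
tool_pos: [0.4697, 0.1205, 0.152]
contact_force: [0.7, -0.5, -0.6]
```

```bash
for i in 1 ; do python3 -m pendant '[[[0,0,0],[0,0,0.001],0],[[0,0,0],[0,0,0.002],0],[[0,0,0],[0,0,0.003],0],[[0,0,0],[0,0,0.004],0],[[0,0,0],[0,0,0.005],0],[[0,0,0],[0,0,0.006],0],[[0,0,0],[0,0,0.007],0]]'|sed -n '2p;4p'; done
python3 -m pendant '[[[0,0,0],[0,0,0.001],0],[[0,0,0],[0,0,0.002],0]]'|sed -n '2p;4p'
python3 -m pendant '[[[0,0,0],[0,0,0.001],0],[[0,0,0],[0,0,0.002],0]]'|sed -n '2p;4p'
python3 -m pendant '[[[0,0,0],[0,0,0.001],0],[[0,0,0],[0,0,0.002],0]]'|sed -n '2p;4p'
python3 -m pendant '[[[0,0,0],[0,0,0.001],0],[[0,0,0],[0,0,0.002],0]]'|sed -n '2p;4p'
```

```text
tool_pos: [0.4697, 0.1205, 0.1451]
contact_force: [-0.2, -0.9, -0.3]
tool_pos: [0.4697, 0.1205, 0.1431]
contact_force: [-0.1, 0.3, -0.6]
tool_pos: [0.4697, 0.1205, 0.1411]
contact_force: [0.1, -0.3, 0.1]
tool_pos: [0.4698, 0.1205, 0.1391]
contact_force: [0.9, -1.8, -1.2]
tool_pos: [0.4698, 0.1205, 0.1372]
contact_force: [-1.4, -0.2, 5.2]
```

Foot met the carriage (5 N) about where expected. Release, back up, shut the fingers, and come down onto the top edge.

```bash
python3 -m pendant '[[[0,0,0],[0,0,0],0.1],[[0,0,0],[0,0,0],0.16],[[0,0,0],[0,0,0],0.22],[[0,0,0],[0,0,0],0.22],[[0,0,0],[0,0,-0.008],0.22],[[0,0,0],[0,0,-0.022],0.22],[[0,0,0],[0,0,-0.033],0.22],[[0,0,0],[0,0,-0.033],0.1],[[0,0,0],[0,0,-0.033],0],[[0,0,0],[0,0,-0.033],0]]'
python3 -m pendant '[[[0,0,0],[0,0,0],0],[[0,0,0],[0,0,0.003],0],[[0,0,0],[0,0,0.006],0],[[0,0,0],[0,0,0.008],0]]'
python3 - <<'E'
from plant import r; from h import *; import pickle
s=r.get_state(); d=r.snapshot("wrist"); show(s); e=r.snapshot("side")
a=cv2.resize(d["image"][110:290,170:340,::-1],None,fx=2.2,fy=2.2,interpolation=cv2.INTER_CUBIC)
b=cv2.resize(e["image"][150:330,190:360,::-1],None,fx=2.2,fy=2.2,interpolation=cv2.INTER_CUBIC)
cv2.imwrite("pics/w5.png",np.hstack([a,b]))
E
```

```text
clock: 11.9
tool_pos: [0.4695, 0.1203, 0.1699]
eef_rot: [0.996, -0.091, -0.0, 0.0]
contact_force: [0.7, -0.5, -0.2]
opening: 0.007
clock: 12.3
tool_pos: [0.4695, 0.1205, 0.1617]
eef_rot: [0.996, -0.091, -0.0, 0.0]
contact_force: [0.1, 0.1, 0.2]
opening: 0.004
12.3 [0.4695 0.1205 0.1617] F [0.14 0.1  0.24] M [-0.05 -0.03  0.02] op 0.004 q [-0.15  0.66 -0.31  2.06  0.42  0.48 -0.96]
```

View pics/w5.png

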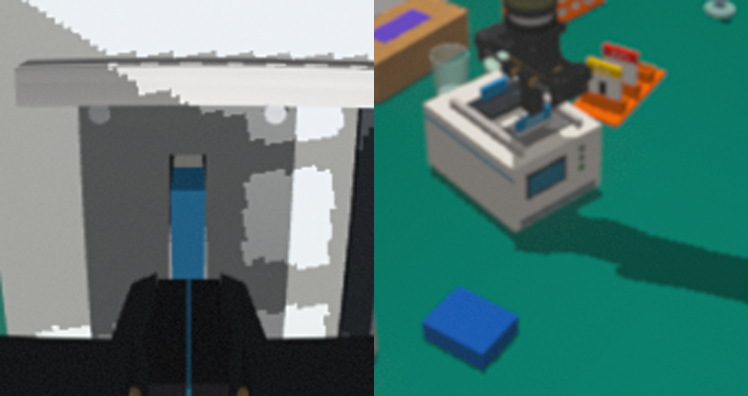

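The cassette stands in the slot and the shut fingers are centred over its top edge. Pressing slowly.

```bash
python3 -m pendant '[[[0,0,0],[0,0,0.001],0],[[0,0,0],[0,0,0.002],0],[[0,0,0],[0,0,0.003],0],[[0,0,0],[0,0,0.004],0],[[0,0,0],[0,0,0.005],0],[[0,0,0],[0,0,0.006],0]]'|sed -n '2p;4p'
python3 -m pendant '[[[0,0,0],[0,0,0.001],0],[[0,0,0],[0,0,0.002],0],[[0,0,0],[0,0,0.003],0],[[0,0,0],[0,0,0.004],0],[[0,0,0],[0,0,0.005],0]]'|sed -n '2p;4p'
python3 -m pendant '[[[0,0,0],[0,0,0.001],0],[[0,0,0],[0,0,0.002],0],[[0,0,0],[0,0,0.003],0],[[0,0,0],[0,0,0.004],0],[[0,0,0],[0,0,0.005],0]]'|sed -n '2p;4p'
```

```text
tool_pos: [0.4701, 0.1206, 0.1566]
contact_force: [0.8, -0.1, 4.7]
tool_pos: [0.4701, 0.1206, 0.1516]
contact_force: [0.4, 0.2, 4.8]
tool_pos: [0.4701, 0.1206, 0.1466]
contact_force: [-0.5, -0.6, 5.7]
```

```bash
python3 -m pendant '[[[0,0,0],[0,0,0.001],0],[[0,0,0],[0,0,0.002],0],[[0,0,0],[0,0,0.003],0],[[0,0,0],[0,0,0.004],0],[[0,0,0],[0,0,0.005],0],[[0,0,0],[0,0,0.006],0],[[0,0,0],[0,0,0.007],0],[[0,0,0],[0,0,0.008],0]]'|sed -n '2p;4p'
python3 -m pendant '[[[0,0,0],[0,0,0.0005],0],[[0,0,0],[0,0,0.001],0]]'|sed -n '2p;4p'
python3 -m pendant '[[[0,0,0],[0,0,0.0005],0],[[0,0,0],[0,0,0.001],0]]'|sed -n '2p;4p'
python3 -m pendant '[[[0,0,0],[0,0,0.0005],0],[[0,0,0],[0,0,0.001],0]]'|sed -n '2p;4p'
```

```text
tool_pos: [0.4701, 0.1206, 0.1386]
contact_force: [-0.5, -1.2, 4.6]
tool_pos: [0.47, 0.1206, 0.1375]
contact_force: [-0.0, -0.5, 4.5]
tool_pos: [0.4701, 0.1206, 0.1365]
contact_force: [-0.1, -0.6, 5.0]
tool_pos: [0.4703, 0.1206, 0.1358]
contact_force: [-1.7, -1.2, 12.0]
```

The stop is felt: force jumped from 5 to 12 N at TCP z = 0.1358, against 0.1355 expected. Confirm, retract, and go above the shutter bar.

```bash
python3 -m pendant '[[[0,0,0],[0,0,0.0003],0],[[0,0,0],[0,0,0.0003],0]]'|sed -n '2p;4p'
python3 -m pendant '[[[0,0,0],[0,0,-0.006],0],[[0,0,0],[0,0,-0.025],0],[[0,0,0],[0,0,-0.055],0],[[0,0,0],[0.01,0,-0.065],0.1],[[0,0,0],[0.03,0,-0.07],0.3],[[0,0,0],[0.055,0,-0.07],0.36],[[0,0,0],[0.08,0,-0.07],0.36],[[0,0,0],[0.092,0,-0.07],0.36],[[0,0,0],[0.092,0,-0.07],0.36],[[0,0,0],[0.092,0,-0.07],0.36]]' 10
python3 - <<'E'
from plant import r; from h import *; import pickle
s=r.get_state(); d=r.snapshot("wrist"); pickle.dump((s,d),open("pics/w6.pkl","wb")); show(s)
cv2.imwrite("pics/w6.png",cv2.resize(d["image"][:,:,::-1],None,fx=1.5,fy=1.5))
R=Ro.from_quat(s["eef_rot"]).as_matrix()
H=hsv(d); m=(H[...,0]>98)&(H[...,0]<125)&(H[...,1]>100)
for b in blobs(m,60):
    for z in(.159,.1275):
        q=(castw(d,b,z,s)-s["tool_pos"])@R*1000; print(b.min(0),b.max(0),z,np.round(q.min(0),1),np.round(q.max(0),1))
E
```

```text
tool_pos: [0.4705, 0.1206, 0.1358]
contact_force: [-0.7, -1.5, 10.4]
clock: 16.6
tool_pos: [0.5592, 0.1038, 0.2046]
eef_rot: [0.996, -0.091, -0.001, 0.0]
contact_force: [-0.3, -0.6, 0.0]
opening: 0.361
16.6 [0.5592 0.1038 0.2046] F [-0.31 -0.6   0.02] M [-0.   -0.04 -0.03] op 0.361 q [-0.04  0.69 -0.39  1.77  0.36  0.75 -0.79]
[251 181] [266 256] 0.159 [ -1.9 -30.2  45.5] [ 8.5 24.9 45.6]
[251 181] [266 256] 0.1275 [ -2.5 -21.5  77. ] [ 9.7 43.1 77.1]
[134 167] [153 243] 0.159 [-81.1 -40.5  45.7] [-72.2  16.3  45.7]
[134 167] [153 243] 0.1275 [-95.2 -33.5  77.2] [-84.8  33.   77.2]
[19  0] [89 31] 0.159 [-183.8 -181.5   45.7] [-112.4 -148.4   45.8]
[19  0] [89 31] 0.1275 [-215.4 -198.7   77.2] [-131.8 -159.9   77.3]
```

View pics/w6.png

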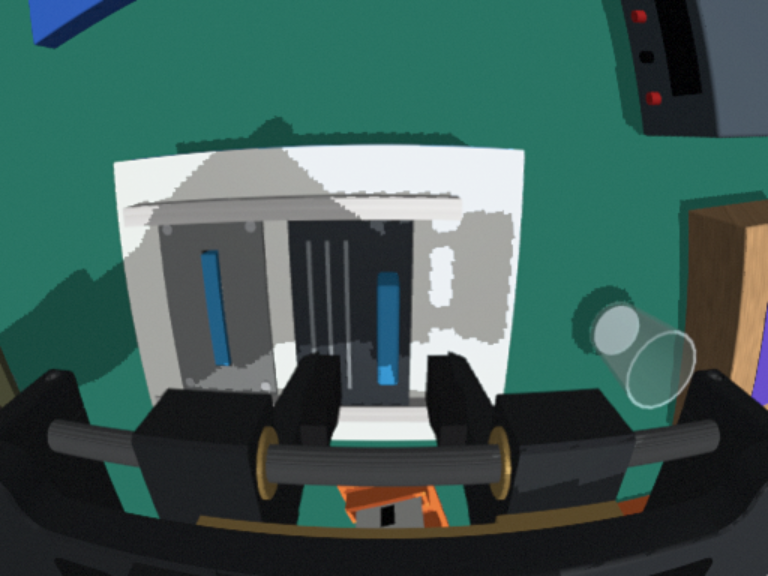

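The cassette shows flush (a thin blue line 66 mm long at the slot, (215,308)). The bar (388,328) lies between the fingers, about 2 mm to +x. Lower, grip and slide.

```bash
python3 -m pendant '[[[0,0,0],[0.002,0,0.015],0.36],[[0,0,0],[0.002,0,0.035],0.36],[[0,0,0],[0.002,0,0.049],0.36],[[0,0,0],[0.002,0,0.055],0.36],[[0,0,0],[0.002,0,0.057],0.36],[[0,0,0],[0.002,0,0.057],0.2],[[0,0,0],[0.002,0,0.057],0.12],[[0,0,0],[0.002,0,0.057],0.05],[[0,0,0],[0.002,0,0.057],0.05],[[0,0,0],[0.002,0,0.057],0.05]]' 10
python3 -m pendant '[[[0,0,0],[-0.001,0,0],0.05],[[0,0,0],[-0.003,0,0],0.05],[[0,0,0],[-0.006,0,0],0.05],[[0,0,0],[-0.009,0,0],0.05],[[0,0,0],[-0.012,0,0],0.05]]'
```

```text
clock: 17.65
tool_pos: [0.5623, 0.1036, 0.1485]
eef_rot: [0.996, -0.091, 0.0, -0.0]
contact_force: [-2.1, -0.0, 4.2]
opening: 0.11
clock: 18.15
tool_pos: [0.551, 0.1057, 0.1485]
eef_rot: [0.996, -0.091, 0.001, -0.0]
contact_force: [2.6, -0.4, 5.7]
opening: 0.115
```

```bash
python3 -m pendant '[[[0,0,0],[-0.004,0,-0.0004],0.05],[[0,0,0],[-0.009,0,-0.0004],0.05],[[0,0,0],[-0.015,0,-0.0004],0.05],[[0,0,0],[-0.021,0,-0.0004],0.05],[[0,0,0],[-0.027,0,-0.0004],0.05],[[0,0,0],[-0.033,0,-0.0004],0.05],[[0,0,0],[-0.039,0,-0.0004],0.05],[[0,0,0],[-0.045,0,-0.0004],0.05],[[0,0,0],[-0.05,0,-0.0004],0.05]]'|sed -n '2p;4,5p'
python3 -m pendant '[[[0,0,0],[-0.003,0,0],0.05],[[0,0,0],[-0.006,0,0],0.05],[[0,0,0],[-0.008,0,0],0.05],[[0,0,0],[-0.009,0,0],0.05]]'|sed -n '2p;4,5p'
python3 -m pendant '[[[0,0,0],[-0.001,0,0],0.05],[[0,0,0],[-0.002,0,0],0.05]]'|sed -n '2p;4,5p'
```

```text
tool_pos: [0.5008, 0.1151, 0.1484]
contact_force: [1.7, 0.9, 5.3]
opening: 0.108
tool_pos: [0.492, 0.1167, 0.1484]
contact_force: [1.8, 0.7, 5.2]
opening: 0.113
tool_pos: [0.4903, 0.1171, 0.1484]
contact_force: [2.4, 1.0, 5.3]
opening: 0.114
```

```bash
python3 -m pendant '[[[0,0,0],[-0.0007,0,0],0.05],[[0,0,0],[-0.0015,0,0],0.05]]'|sed -n '2p;4p'
python3 -m pendant '[[[0,0,0],[-0.0005,0,0],0.05],[[0,0,0],[-0.001,0,0],0.05]]'|sed -n '2p;4p'
python3 -m pendant '[[[0,0,0],[-0.0005,0,0],0.05],[[0,0,0],[-0.001,0,0],0.05]]'|sed -n '2p;4p'
```

```text
tool_pos: [0.4888, 0.1173, 0.1484]
contact_force: [2.7, 1.4, 4.9]
tool_pos: [0.4878, 0.1175, 0.1484]
contact_force: [1.7, 1.8, 4.9]
tool_pos: [0.4868, 0.1177, 0.1484]
contact_force: [2.1, 1.2, 6.3]
```

```bash
python3 -m pendant '[[[0,0,0],[-0.0005,0,0],0.05],[[0,0,0],[-0.001,0,0],0.05]]'|sed -n '2p;4p'
python3 -m pendant '[[[0,0,0],[-0.0005,0,0],0.05],[[0,0,0],[-0.001,0,0],0.05]]'|sed -n '2p;4p'
python3 -m pendant '[[[0,0,0],[-0.0005,0,0],0.05],[[0,0,0],[-0.001,0,0],0.05]]'|sed -n '2p;4p'
```

```text
tool_pos: [0.4858, 0.1179, 0.1484]
contact_force: [2.7, 0.7, 6.1]
tool_pos: [0.4848, 0.1181, 0.1484]
contact_force: [2.6, 1.1, 5.3]
tool_pos: [0.4839, 0.1182, 0.1484]
contact_force: [2.7, 0.9, 4.8]
```

```bash
python3 -m pendant '[[[0,0,0],[-0.0005,0,0],0.05],[[0,0,0],[-0.001,0,0],0.05]]'|sed -n '2p;4,5p'
python3 -m pendant '[[[0,0,0],[-0.0005,0,0],0.05],[[0,0,0],[-0.001,0,0],0.05]]'|sed -n '2p;4,5p'
python3 - <<'E'
from plant import r; from h import *; import pickle
s=r.get_state(); d=r.snapshot("wrist"); e=r.snapshot("side"); pickle.dump((s,d,e),open("pics/w7.pkl","wb")); show(s)
a=cv2.resize(d["image"][100:290,150:350,::-1],None,fx=2,fy=2,interpolation=cv2.INTER_CUBIC)
b=cv2.resize(e["image"][150:340,150:350,::-1],None,fx=2,fy=2,interpolation=cv2.INTER_CUBIC)
cv2.imwrite("pics/w7.png",np.hstack([a,b]))
E
```

```text
tool_pos: [0.4839, 0.1183, 0.1485]
contact_force: [5.7, 0.1, 3.9]
opening: 0.112
tool_pos: [0.4839, 0.1183, 0.1485]
contact_force: [8.4, -0.4, 0.6]
opening: 0.107
21.25 [0.4839 0.1183 0.1485] F [ 8.41 -0.37  0.59] M [-0.07 -1.67 -0.03] op 0.107 q [-0.15  0.7  -0.3   2.03  0.44  0.47 -0.96]
```

View pics/w7.png

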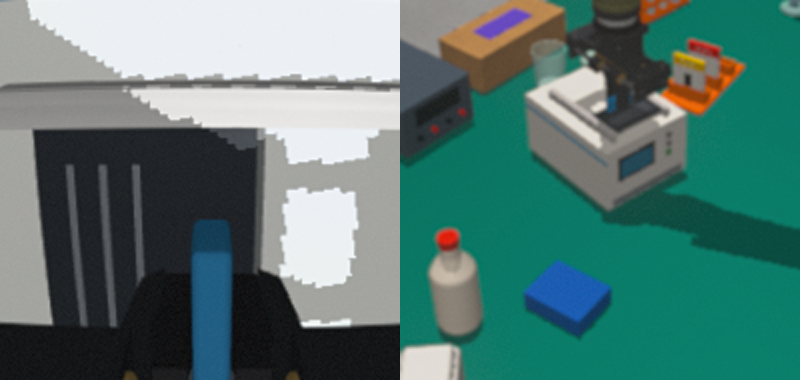

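The end stop is felt: the shutter stopped after 80 mm of travel at 8 N, and the picture shows the plate covering the slot. Release, lift clear, and check.

```bash
python3 -m pendant '[[[0,0,0],[0.0008,0,0],0.05],[[0,0,0],[0.001,0,0],0.12],[[0,0,0],[0.001,0,0],0.25],[[0,0,0],[0.001,0,0],0.36],[[0,0,0],[0.001,0,0],0.36],[[0,0,0],[0.001,0,-0.01],0.36],[[0,0,0],[0.001,0,-0.03],0.36],[[0,0,0],[0.001,0,-0.06],0.36],[[0,0,0],[0.001,0,-0.08],0.36],[[0,0,0],[0.001,0,-0.08],0.36]]'
python3 - <<'E'
from plant import r; from h import *; import pickle
s=r.get_state(); d=r.snapshot("wrist"); t=r.snapshot("top"); pickle.dump((s,d,t),open("pics/w8.pkl","wb")); show(s)
cv2.imwrite("pics/w8.png",np.hstack([d["image"][80:300,120:400,::-1],t["image"][100:320,170:450,::-1]]))
E
```

```text
clock: 22.35
tool_pos: [0.4842, 0.1186, 0.2311]
eef_rot: [0.996, -0.091, 0.002, -0.001]
contact_force: [-0.1, 0.0, -0.9]
opening: 0.359
22.35 [0.4842 0.1186 0.2311] F [-0.07  0.03 -0.88] M [-0.03 -0.06  0.01] op 0.359 q [-0.08  0.57 -0.4   1.96  0.34  0.68 -0.87]
```

View pics/w8.png

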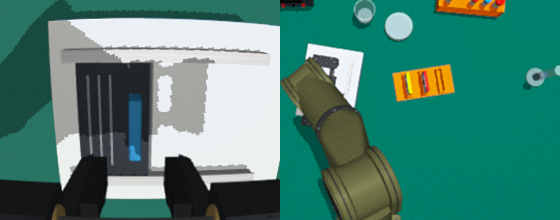

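The wrist view shows the shutter over the slot, free of the fingers; the top view shows yellow and red still in the rack. One numeric check of the bar, then I hand in.

Run:
```python
import pickle; from h import *
def bar(s,d):
    R=Ro.from_quat(s["eef_rot"]).as_matrix(); H=hsv(d); m=(H[...,0]>98)&(H[...,0]<125)&(H[...,1]>100)
    for b in blobs(m,100):
        if 200<b.mean(0)[0]<320: 
            q=(castw(d,b,.159,s)-s["tool_pos"])@R*1000; print("bar rel tcp x",q[:,0].min().round(1),q[:,0].max().round(1)); 
            return s["tool_pos"][:2]+R[:2,0]*(q[:,0].min()+q[:,0].max())/2000
s,d=pickle.load(open("pics/w6.pkl","rb")); a=bar(s,d)
s,d,_=pickle.load(open("pics/w8.pkl","rb")); b=bar(s,d); ex=np.array([.983,-.183])
print("bar travel mm",((a-b)@ex*1000).round(1))
from plant import r
print(r.finish_job()); show(r.get_state())
```

```text
bar rel tcp x -1.9 8.5
bar rel tcp x -4.7 5.6
bar travel mm 79.3
the job is handed in; nothing more can be done
None
the job is handed in; nothing more can be done
```

The blue cassette is loaded and pressed home, the shutter is closed over it, and the job is handed in. The last clock reading, just before hand-in, was 22.4 s of the 67 s allowed.

- **Loading:** I took the cassette from the rack and lined it up over the slot with the wrist camera. It went in with no measurable force. After it met the carriage at 5 N, I released it and pressed its top edge with the shut fingers.
- **Home stop:** The force rose from 5 N to 12 N, the highest reading, at TCP height 135.8 mm. I expected 135.5 mm there.
- **Shutter:** I gripped the bar and slid it until it stopped moving, at 8.4 N. The gripper's travel was about 80 mm and the camera measured 79.3 mm, so the shutter must have started almost fully open.
- **Disagreements:**
  - My earlier picture estimates of the shutter's start were 1.5 to 3 mm, up to about 6 mm on one quick reading. Those do not fit 80 mm of travel. I trusted the felt stop.
  - While the bar was gripped there was a steady upward force of about 5 N. I saw a similar one when gripping the cassette in the rack, and never found the cause.
- **Last view:** The plate covers the slot, the fingers are clear of it, and the red and yellow cassettes are still in the rack. The arm hid part of the bench in the last top view, so I did not recheck everything there; no move went near the other items.

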